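Pack up the tool case: pallet down, cover shut

ROBOT

A 7-joint arm with a two-finger parallel gripper is mounted at the origin on a cart in front of the work surface, level with it; the furniture and walls round the work are solid. World frame = base frame: x ahead of the robot, y to its left, z up, the work surface at z = 0. Lengths are in m, angles in degrees, forces in N, time in s.
With the tool pointing down it reaches from about 0.425 to 1.025 m from the base axis. Payload 3.6 kg.
Tool frame: the origin (TCP) lies midway between the tips of the shut fingers; the grasp point (between the pads) lies 19 mm behind it; x points along the fingers, y is the direction in which the jaws open and shut, and the axes are right-handed (so a half turn about x gives the same grasp; the last joint's range is limited). The gripper opens to 85 mm and grips with 20 to 120 N. Pads are 22 mm wide; open, the fingers measure 114 mm over their backs; the gripper's body (76 mm by 85 mm) begins 54 mm behind the grasp point. The pads swing forward as they close: fully open they stand 13 mm farther back than shut.
Start: joints at [-5.357, 33.873, 2.773, 92.16, -1.908, 54.013, -1.931], TCP at [0.725, 0, 0.231] pointing down, gripper open.
Joint ranges: [-153.93, 153.93], [-27.13, 128.08], [-72.61, 78.16], [10.71, 143.7], [-87.88, 267.88], [4.46, 118.87], [-176.78, 176.78]. Speed limits (degrees/s): [147.25, 147.25, 180, 180, 180, 180, 180].

INTERFACE

Orientations are given as a 3x3 rotation matrix whose columns are the frame's x, y, z axes.
In Python, from cell import arm gives the robot as it stands.
- The arm moves only by the tool play_rows, never from a script. Its argument "moves" is a list of rows, each a list of 3 entries, a list of its own where there are three numbers: the finger opening in mm, from 0 to 85.4, then the shift along the tool's x, y, z in units of 0.5 m (1.0 is 0.5 m), then the turn about the tool's x in units of 0.5 rad (1.0 is 0.5 rad). A call has 1 to 20 rows; each row shifts and turns the commanded pose from where the row before left it, along the tool's axes as they then stand; what a row does not reach is not made up. A row lasts 1/12 s, in which the tool goes at most 41.7 mm and 7.16 degrees, less where a joint would pass 70% of its speed; a pose out of reach is approached as far as the arm can. A call with a number of a shift or a turn outside -1 to 1 is refused whole. A call with a gripper value outside its range is refused whole. The fingers move at their own pace and stop on an object; the grip force is fixed at half the most. Time passes only in rows, so rows that do not move let the fingers close. It gives the time, the measured TCP pose, the force and the opening at its end, in the units of the state.
- arm.observe(): the state, without advancing time (a new reading comes with each control period).
- arm.read_camera(name): name is "scene" or "side" or "wrist"; returns the picture (384x512x3 uint8, blue, green, red); there is no depth.
- arm.camera_info(name): a dict with "K" (3x3 intrinsics, pixels), "cam_to_world" (4x4, takes a point from camera to world coordinates); the wrist camera has in their place "T_tool_cam" (4x4, takes a point from camera to tool coordinates, whose origin is the TCP and whose axes are the tool frame's). Camera axes: x right, y up, looking along -z (the intrinsics and any distortion apply to the point x, -y, -z); pixel columns grow to the right and rows downward; lengths in m; the calibration is good to about 2 mm. A picture is of the moment at which its call begins: read the wrist's pose just before it. camera_info takes no time and is no camera call.
- arm.job_done(): hands the job in, once; it reports no verdict.
The state is a dict: "clock": time; "joints": joint angles; "joint_velocities": joint speeds; "effort": joint torques, N m; "ee_pos": TCP position; "orientation": TCP orientation; "wrist_force": force on the tool from outside, world axes, zero at the start; "ft_torque": the same for the moment, N m; "width": finger opening in m.
Only numpy, scipy, OpenCV 4.12 (cv2) and the standard library are available. Lean on these libraries where they do the work, as an engineer would, in place of code of your own. Each camera call takes 0.05 s, during which the arm holds its last target.

TASK

The grey tool case stands open on the bench. With the fingers only pushing, fold its upright black tool pallet down flat inside the case first, while the cover stays open, and then swing the cover fully shut over it. Pick nothing up, do not lift, tip or shove the case, and leave the things lying beside it where they are.

Things in the scene. Friction and masses are not known exactly. Their poses are not given: they have to be found in the camera images.
- case: Tool case, loose, about 3 kg, grey plastic, metal trim, 170 mm deep (its x) x 250 mm long (its y), rim 70 mm above the bench, walls 5 mm. Origin: centre of its underside. Its x points from its front (handle, catches) to the cover hinge, its y to its left end where the pallet is hinged, z up. Turned by up to 0.3 rad.
- pallet (a joint): Pallet angle, rad: 0 = flat inside the case (stop), 1.57 = upright, 1.8 = stop leaning outwards. Black plate 5 mm thick, 122 mm wide along the case's x. Its outer face (to the case's +y when upright, up when flat) is plain, with a 5 mm high rib along each side edge. Stiff hinge: it stays where it is left; 1 to 4 N near the free edge moves it.
- cover (a joint): Cover angle, rad: 0 = fully shut on the rim (stop), 1.57 = upright, 2.1 = stop leaning back. Shallow grey shell 172 x 252 mm; its outer face, with three flat 1.5 mm ribs, is 20 mm above the hinge line when shut. Starts open leaning back a little, hollow side to the front. Stiff hinge: it stays where it is left; up to 5 N near the free edge moves it. Cannot shut while the pallet is up.
- pallet_hinge (a point): Middle of the pallet's hinge line, on the plate's middle plane; at (-12, 112, 52) mm in the case's frame. The hinge line runs along the case's x; the pallet folds from upright towards the case's -y and reaches 165 mm from it. Three tools are strapped to its inner face (under it when flat), 20 mm deep.
- cover_hinge (a point): Middle of the cover's hinge line at the case's far rim; at (85, 0, 72) mm in the case's frame. The line runs along the case's y; the cover swings from upright towards the case's -x.
- pallet_edge (a point): Middle of the pallet's free edge, at the tip of its tab (173 mm from the hinge).
- cover_edge (a point): Middle of the cover's free edge on its outer face (172 mm along and 20 mm above the hinge line when shut).
- tape: Roll of amber film tape lying flat, 74 mm across, 15 mm high, beside the case's right end. Origin: centre of its underside. Bystander.
- small_board: Small blue circuit board, 37 x 45 x 12 mm, beside the case's right end. Origin: centre of its underside. Bystander.
- cutters: Side cutters with red handles lying flat, 43 x 109 x 12 mm, beside the case's left end. Origin: centre of its underside. Bystander.
- battery: Small block battery lying flat, 27 x 50 x 18 mm, beside the case's left end. Origin: centre of its underside. Bystander.

How it is judged:
By the outcome, as a careful person would: the job done as asked, in the order asked, and still so for the second after the job is handed in, with the robot touching nothing.
It also fails if it takes over 48 s, if anything falls off the work surface, if the arm or the gripper's body presses on something with over 40 N, if the wrist force passes 120 N, or if a joint passes its speed limit or range.

## Working session

There is one attempt and no reset: what is moved stays moved. The work goes in short steps, Python scripts to look and compute and a tool call to move; the robot and the scene stay as the last step left them, time stands still between calls to the robot, and variables do not carry over. Pictures are saved under pics/ and viewed, and the job is handed in when it is done.

Besides the shell and the picture viewer there is one more tool, called after "Emit:" in YAML: its name, and indented under it one key for each argument. play_rows: Moves the arm, as the interface text tells. Shifts and turns lie within -1 to 1; 1 stands for 0.5 m of shift or 0.5 rad of turn. Its arguments: {"type":"object","properties":{"moves":{"type":"array","items":{"type":"array"}}},"required":["moves"]}

```bash
mkdir -p pics; ls; python3 - <<'E'
from cell import arm
import cv2,numpy as np
s=arm.observe();print(s)
for n in("scene","side","wrist"):
    cv2.imwrite(f"pics/{n}0.png",arm.read_camera(n)); print(n,arm.camera_info(n))
E
```

```text
pics
{'clock': 0.0, 'joints': array([-5.3556025 , 33.92716192,  2.76702271, 92.23480117, -1.90673792,
       54.01292026, -1.93118803]), 'joint_velocities': array([ 0.08845967, -0.04214554, -0.03819834, -0.00769071,  0.08725579,
        0.01320036, -0.00744126]), 'effort': array([ 3.78132427e-04, -5.48684978e+01,  1.54672019e+00, -1.98121297e+01,
        9.43630905e-03,  8.90732801e-03, -1.16924070e-05]), 'ee_pos': array([ 7.24184632e-01, -1.33058933e-05,  2.30133242e-01]), 'orientation': array([[-2.24362838e-03,  9.99997481e-01,  6.61636682e-05],
       [-1.41350050e-04,  6.58466962e-05, -9.99999988e-01],
       [-9.99997473e-01, -2.24363771e-03,  1.41201959e-04]]), 'wrist_force': array([-0.18331217,  0.36962008,  0.20337117]), 'ft_torque': array([-0.02947765, -0.01006207, -0.06720589]), 'width': 0.08549304486888638}
scene {'K': array([[488.34823535,   0.        , 257.62797881],
       [  0.        , 488.34823535, 186.67938319],
       [  0.        ,   0.        ,   1.        ]]), 'cam_to_world': array([[ 8.63666554e-01,  2.04257421e-01, -4.60824250e-01,
         5.10091570e-05],
  
[... 505 characters left out ...]
[ 0.23016534, -0.84234269,  0.48732198,  0.51393197],
       [ 0.00703811,  0.50219457,  0.86472602,  0.91512886],
       [ 0.        ,  0.        ,  0.        ,  1.        ]])}
wrist {'K': array([[274.81518858,   0.        , 250.57089966],
       [  0.        , 274.81518858, 193.96465422],
       [  0.        ,   0.        ,   1.        ]]), 'T_tool_cam': array([[-4.16575534e-05,  3.17495472e-01, -9.48259787e-01,
        -1.42810936e-01],
       [ 9.99999982e-01,  1.89818813e-04,  1.96244333e-05,
        -6.12436062e-05],
       [ 1.86228216e-04, -9.48259769e-01, -3.17495474e-01,
        -8.09033682e-02],
       [ 0.00000000e+00,  0.00000000e+00,  0.00000000e+00,
         1.00000000e+00]])}
```

View pics/scene0.png

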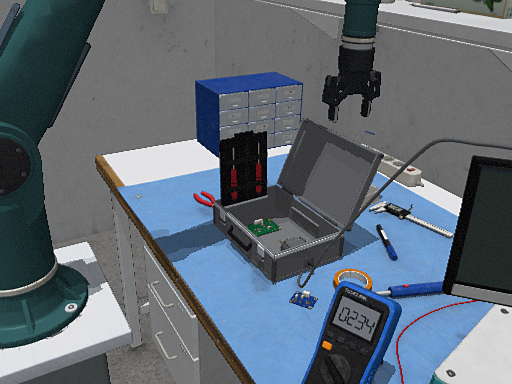

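View pics/side0.png

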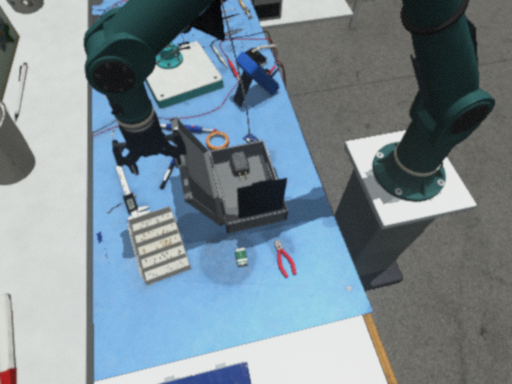

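View pics/wrist0.png

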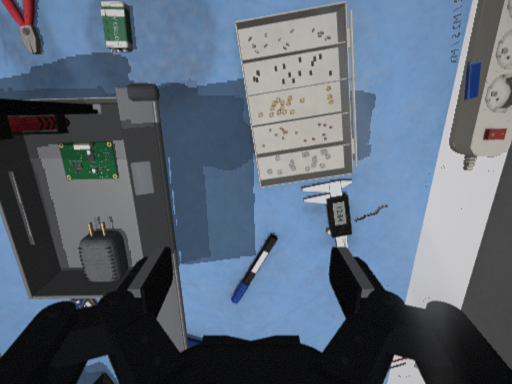

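```bash
python3 - <<'E'
import cv2
a=cv2.imread("pics/scene0.png")[110:310,180:400];cv2.imwrite("pics/sc0z.png",cv2.resize(a,None,fx=3.6,fy=3,interpolation=cv2.INTER_CUBIC)[:, :800])
a=cv2.imread("pics/side0.png")[100:300,150:350];cv2.imwrite("pics/si0z.png",cv2.resize(a,None,fx=3,fy=3,interpolation=cv2.INTER_CUBIC))
E
```

```text
(no output)
```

View pics/sc0z.png

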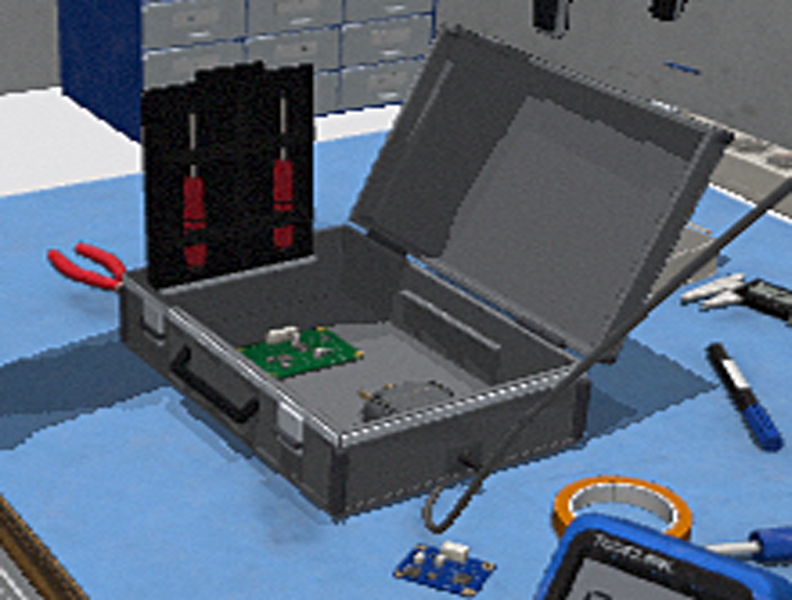

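View pics/si0z.png

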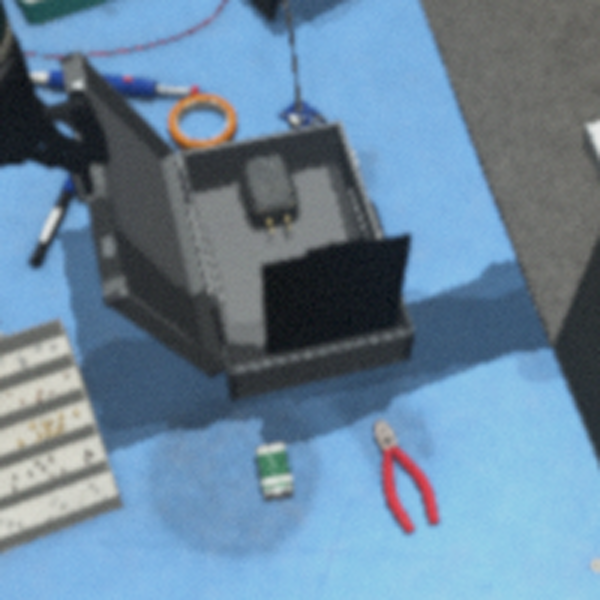

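```bash
cat > h.py <<'E'
import numpy as np,cv2
from cell import arm
from scipy.optimize import least_squares
I={n:arm.camera_info(n) for n in("scene","side","wrist")}
def proj(n,P,T=None):
    c=I[n]; M=c["cam_to_world"] if T is None else T
    p=(np.atleast_2d(P)-M[:3,3])@M[:3,:3]
    q=np.c_[p[:,0],-p[:,1],-p[:,2]]@c["K"].T
    return q[:,:2]/q[:,2:]
def wristT(s):
    T=np.eye(4);T[:3,:3]=s["orientation"];T[:3,3]=s["ee_pos"];return T@I["wrist"]["T_tool_cam"]
def ray(n,uv,T=None):
    c=I[n]; M=c["cam_to_world"] if T is None else T
    d=np.linalg.inv(c["K"])@[uv[0],uv[1],1]; return M[:3,3],M[:3,:3]@(d*[1,-1,-1])
def onz(n,uv,z,T=None):
    o,d=ray(n,uv,T); return o+d*(z-o[2])/d[2]
def case(c,P):
    P=np.atleast_2d(P);a=c[2];R=np.array([[np.cos(a),-np.sin(a),0],[np.sin(a),np.cos(a),0],[0,0,1]])
    return P@R.T+[c[0],c[1],0]
def covpt(th,y=0,r=.172,h=.02): # angle th; along/above
    return np.array([.085-r*np.cos(th)+h*np.sin(th),y,.072+r*np.sin(th)+h*np.cos(th)])
def palpt(ph,x=0,r=.165,h=0):  # h along outer normal
    return np.array([-.012+x,.112-r*np.cos(ph)+h*np.sin(ph),.052+r*np.sin(ph)+h*np.cos(ph)])
E
cat > fit.py <<'E'
from h import *
obs=[("scene",(274.4,256.7),(-.085,-.125,.07)),("scene",(214.7,205),(-.085,.125,.07)),("scene",(273.9,282.7),(-.085,-.125,0)),
("scene",(341.9,255),(.085,-.125,0)),("side",(286.3,211),(-.085,.125,.07)),("side",(262.7,141.7),(-.085,-.125,.07)),("side",(228.3,232.3),(.085,.125,0)),("side",(287,219.3),(-.085,.125,0))]
f=lambda c:np.concatenate([(proj(n,case(c,P))-uv).ravel() for n,uv,P in obs])
r=least_squares(f,[.6,0,0],loss="soft_l1");print(r.x,f(r.x).reshape(-1,2).round(1).tolist())
c=r.x
# cover: free-edge corners, scene inner corners approx
for th in(1.6,1.7,1.8,1.9,2.0,2.1):
    print(th,[proj("scene",case(c,covpt(th,y,.172,h)))[0].round(1).tolist() for y in(-.126,.126) for h in (0,.02)],[proj("side",case(c,covpt(th,y)))[0].round(1).tolist() for y in(-.126,.126)],case(c,covpt(th)).round(3))
for ph in(1.5,1.57,1.65): print(ph,[proj("scene",case(c,palpt(ph,x)))[0].round(1).tolist() for x in(-.061,.061)],[proj("side",case(c,palpt(ph,x)))[0].round(1).tolist() for x in(-.061,.061)],case(c,palpt(ph,0,.173)).round(3))
E
python3 fit.py
```

```text
[ 0.50829028 -0.04250811  0.03082915] [[0.9, -1.7], [-0.6, -4.6], [-0.1, 2.2], [-1.4, 4.7], [0.8, -2.4], [-0.2, -2.2], [-0.6, 1.8], [-1.8, 1.0]]
1.6 [[356.0, 152.9], [363.8, 151.3], [281.0, 115.6], [288.1, 114.6]] [[190.6, 110.2], [209.9, 191.0]] [[ 0.618 -0.039  0.243]]
1.7 [[362.6, 151.9], [370.0, 151.3], [287.1, 115.1], [294.0, 114.9]] [[184.2, 112.4], [202.5, 193.4]] [[ 0.635 -0.039  0.24 ]]
1.8 [[368.9, 151.8], [375.9, 152.1], [292.9, 115.3], [299.6, 116.0]] [[178.2, 115.0], [195.5, 196.2]] [[ 0.652 -0.038  0.235]]
1.9 [[374.8, 152.5], [381.4, 153.8], [298.5, 116.2], [304.8, 117.7]] [[172.5, 118.0], [188.8, 199.3]] [[ 0.668 -0.038  0.228]]
2.0 [[380.3, 154.0], [386.3, 156.2], [303.8, 117.8], [309.7, 120.0]] [[167.3, 121.3], [182.7, 202.7]] [[ 0.683 -0.037  0.22 ]]
2.1 [[385.3, 156.2], [390.7, 159.3], [308.7, 120.0], [314.1, 123.0]] [[162.6, 125.0], [177.2, 206.2]] [[ 0.697 -0.037  0.21 ]]
1.5 [[223.6, 142.7], [271.7, 133.3]] [[284.2, 171.4], [234.5, 182.3]] [[0.493 0.057 0.225]]
1.57 [[221.0, 140.8], [268.9, 131.5]] [[285.7, 175.2], [235.7, 186.2]] [[0.493 0.069 0.225]]
1.65 [[218.1, 139.1], [265.7, 130.0]] [[287.3, 179.8], [237.0, 191.0]] [[0.492 0.083 0.224]]
```

```bash
python3 - <<'E'
import cv2
s=cv2.imread("pics/scene0.png");d=cv2.imread("pics/side0.png")
def z(a,x0,y0,w,h,k,n):
    b=cv2.resize(a[y0:y0+h,x0:x0+w],None,fx=k,fy=k,interpolation=cv2.INTER_CUBIC)
    for i in range(0,w,10): cv2.putText(b,str(x0+i),(i*k,10),0,.35,(0,255,255));cv2.line(b,(i*k,12),(i*k,18),(0,255,255))
    for i in range(0,h,10): cv2.putText(b,str(y0+i),(0,i*k+4),0,.35,(0,255,255))
    cv2.imwrite("pics/"+n,b)
z(s,205,190,150,100,5,"z1.png");z(d,170,110,130,130,4,"z2.png")
E
```

```text
(no output)
```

View pics/z1.png

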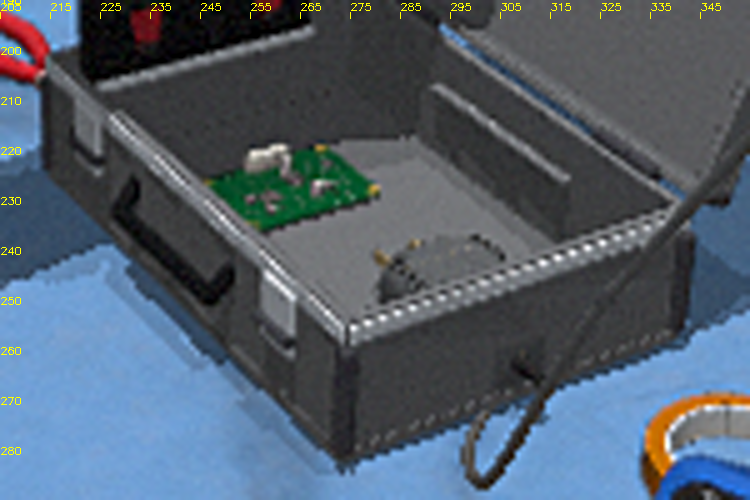

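View pics/z2.png

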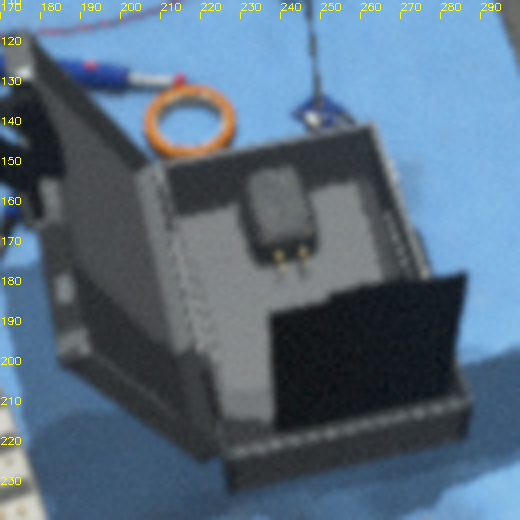

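```bash
cat > fit.py <<'E'
from h import *
print("tcp",proj("scene",arm.observe()["ee_pos"]),proj("side",arm.observe()["ee_pos"]))
def tri(a,b):
    (o1,d1),(o2,d2)=ray("scene",a),ray("side",b)
    t=np.linalg.lstsq(np.c_[d1,-d2],o2-o1,rcond=None)[0];p,q=o1+t[0]*d1,o2+t[1]*d2
    return ((p+q)/2).round(4),np.linalg.norm(p-q).round(4)
print("FL top",tri((214,203),(286.5,210.5)));print("FR top",tri((274.4,257),(262.5,141.5)))
print("BL? ",tri((289.5,195),(225,222)))
print("pal outer corners",tri((221,139.5),(286.3,178.5)),tri((266.5,131),(236.5,189)))
print("cover FL",tri((303,118),(184,200)),"FR",tri((380,153),(177,119)))
obs=[("scene",(274.4,257),(-.085,-.125,.07)),("scene",(214,203),(-.085,.125,.07)),("side",(286.5,210.5),(-.085,.125,.07)),("side",(262.5,141.5),(-.085,-.125,.07)),("scene",(343.5,235),(.085,-.125,.07)),("side",(226,223.5),(.085,.125,.07))]
f=lambda c:np.concatenate([(proj(n,case(c,P+np.array([0,0,c[3]])))-uv).ravel() for n,uv,P in obs])
for g in (lambda c:f(c),lambda c:f([*c[:3],0])):
    r=least_squares(g,[.6,0,0,0]);print(r.x,g(r.x).reshape(-1,2).round(1).tolist())
E
python3 fit.py
```

```text
tcp [[348.8448468  124.24595358]] [[157.69934248 172.14184562]]
FL top (array([0.4206, 0.0814, 0.0624]), np.float64(0.001))
FR top (array([ 0.4275, -0.1673,  0.0637]), np.float64(0.0006))
BL?  (array([0.6011, 0.0624, 0.0461]), np.float64(0.0238))
pal outer corners (array([0.4343, 0.0755, 0.2165]), np.float64(0.0033)) (array([0.5528, 0.0784, 0.216 ]), np.float64(0.0012))
cover FL (array([0.669 , 0.0919, 0.2279]), np.float64(0.0134)) FR (array([ 0.6641, -0.1616,  0.2285]), np.float64(0.009))
[ 0.50838145 -0.04207729  0.022004   -0.00671814] [[0.0, 0.8], [0.3, -0.3], [0.1, -0.2], [0.4, -0.3], [-0.1, -0.5], [-0.2, 0.6]]
[ 0.50695406 -0.04391079  0.01638442  0.        ] [[-0.4, -1.5], [0.3, -2.6], [0.5, -1.9], [1.0, -2.2], [0.2, -2.5], [-0.3, -1.3]]
```

Emit:
play_rows:
  moves:
    - [0,[-0.02,0,0],0]
    - [0,[-0.05,0,0],0]
    - [0,[-0.05,0,0],0]
    - [0,[-0.05,0,0],0]
    - [0,[0,-0.04,-0.02],0]
    - [0,[0,-0.05,-0.03],0]
    - [0,[0,-0.05,-0.03],0]
    - [0,[0,-0.05,-0.03],0]
    - [0,[0,-0.05,-0.03],0]
    - [0,[0,-0.05,-0.03],0]
    - [0,[0,-0.05,-0.03],0]
    - [0,[0,-0.05,-0.03],0]
    - [0,[0,-0.04,-0.03],0]
    - [0,[0,-0.04,-0.02],0]
    - [0,[0,0,0],0]
    - [0,[0,0,0],0]

```text
clock: 1.48
ee_pos: [0.4893, 0.1407, 0.3171]
orientation: [[0.001, 1.0, 0.002], [0.0, 0.002, -1.0], [-1.0, 0.001, -0.0]]
wrist_force: [-0.4, -0.1, 0.3]
width: 0.0
```

Emit:
play_rows:
  moves:
    - [0,[0.03,0,0],0]
    - [0,[0.04,0,0],0]
    - [0,[0.04,0,0],0]
    - [0,[0.04,0,0],0]
    - [0,[0.04,0,0],0]
    - [0,[0.04,0,0],0]
    - [0,[0.02,0,0],0]
    - [0,[0,0,0],0]
    - [0,[0,0,0],0]

```text
clock: 2.23
ee_pos: [0.4909, 0.1395, 0.1914]
orientation: [[0.0, 1.0, -0.001], [-0.0, -0.001, -1.0], [-1.0, 0.0, 0.0]]
wrist_force: [-0.1, -0.4, 1.0]
width: -0.0001
```

```bash
cat > look.py <<'E'
import sys
from h import *
t=sys.argv[1]
s=arm.observe();print(s["clock"],s["ee_pos"].round(4),s["wrist_force"].round(1))
a=arm.read_camera("scene")[90:300,170:400];b=arm.read_camera("side")[80:290,130:340]
cv2.imwrite(f"pics/{t}.png",np.hstack([cv2.resize(x,None,fx=1.8,fy=1.8,interpolation=cv2.INTER_CUBIC) for x in(a,b)]))
E
python3 look.py l1
```

```text
2.2333 [0.4909 0.1395 0.1914] [-0.1 -0.4  1. ]
```

View pics/l1.png

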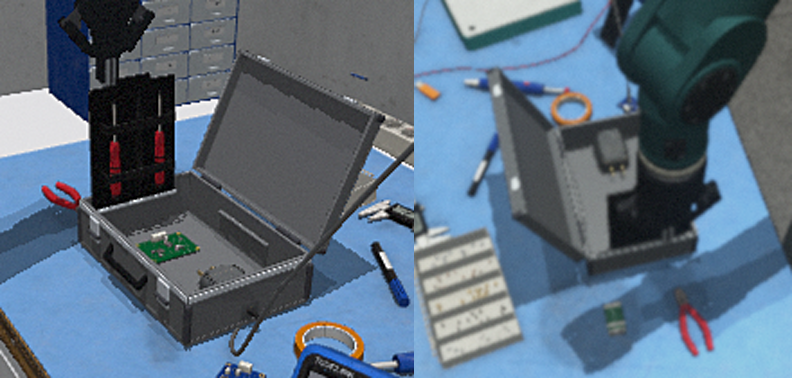

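Emit:
play_rows:
  moves:
    - [0,[0,0,0.02],0]
    - [0,[0,0,0.03],0]
    - [0,[0,0,0.03],0]
    - [0,[0,0,0.02],0]
    - [0,[0,0,0.02],0]
    - [0,[0,0,0.02],0]
    - [0,[0.004,0,0.02],0]
    - [0,[0.006,0,0.026],0]
    - [0,[0.008,0,0.026],0]
    - [0,[0.011,0,0.026],0]
    - [0,[0.013,0,0.025],0]
    - [0,[0,0,0],0]

```text
clock: 3.33
ee_pos: [0.4893, 0.0053, 0.1695]
orientation: [[-0.002, 1.0, -0.004], [-0.002, -0.004, -1.0], [-1.0, -0.002, 0.002]]
wrist_force: [-0.3, -0.3, -0.1]
width: -0.0002
```

```bash
python3 look.py l2
```

```text
3.3333 [0.4893 0.0053 0.1695] [-0.3 -0.3 -0.1]
```

View pics/l2.png

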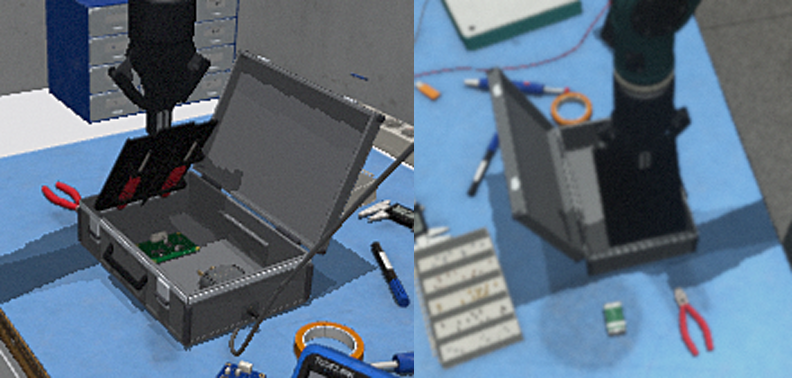

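Emit:
play_rows:
  moves:
    - [0,[0.015,0,0.02],0]
    - [0,[0.016,0,0.02],0]
    - [0,[0.02,0,0.019],0]
    - [0,[0.022,0,0.018],0]
    - [0,[0.023,0,0.015],0]
    - [0,[0.025,0,0.013],0]
    - [0,[0.026,0,0.01],0]
    - [0,[0.027,0,0.008],0]
    - [0,[0.02,0,0.003],0]
    - [0,[0,0,0],0]

```text
clock: 4.27
ee_pos: [0.4881, -0.0557, 0.071]
orientation: [[-0.005, 1.0, -0.001], [-0.0, -0.001, -1.0], [-1.0, -0.005, 0.0]]
wrist_force: [-0.8, -0.2, -0.4]
width: -0.0003
```

```bash
python3 look.py l3
```

```text
4.2667 [ 0.4881 -0.0557  0.071 ] [-0.8 -0.2 -0.4]
```

View pics/l3.png

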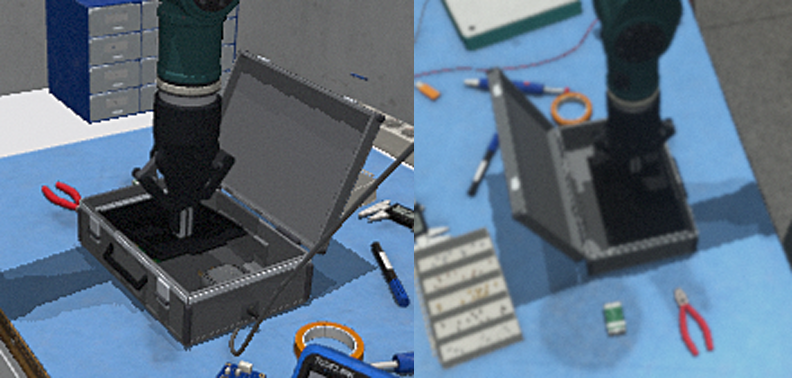

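Emit:
play_rows:
  moves:
    - [0,[0.01,0,0],0]
    - [0,[0.01,0,0],0]
    - [0,[0.008,0,0],0]
    - [0,[0.005,0,0],0]
    - [0,[0,0,0],0]

```text
clock: 4.78
ee_pos: [0.4899, -0.0543, 0.0564]
orientation: [[-0.0, 1.0, 0.0], [0.0, 0.0, -1.0], [-1.0, -0.0, -0.0]]
wrist_force: [-0.1, -0.5, 0.4]
width: -0.0
```

Emit:
play_rows:
  moves:
    - [0,[0.002,0,0],0]
    - [0,[0.002,0,0],0]
    - [0,[0,0,0],0]

```text
clock: 5.03
ee_pos: [0.4899, -0.0543, 0.0549]
orientation: [[-0.0, 1.0, 0.0], [0.0, 0.0, -1.0], [-1.0, -0.0, -0.0]]
wrist_force: [-1.3, 0.3, 0.3]
width: -0.0001
```

Emit:
play_rows:
  moves:
    - [0,[0.002,0,0],0]
    - [0,[0.002,0,0],0]
    - [0,[0,0,0],0]

```text
clock: 5.28
ee_pos: [0.49, -0.0544, 0.0545]
orientation: [[0.0, 1.0, -0.0], [0.0, -0.0, -1.0], [-1.0, 0.0, -0.0]]
wrist_force: [-2.8, 0.6, 18.8]
width: 0.0
```

Emit:
play_rows:
  moves:
    - [0,[-0.01,0,0],0]
    - [0,[-0.03,0,0],0]
    - [0,[-0.06,0,0],0]
    - [0,[-0.07,0,0],0]
    - [0,[-0.07,0,0],0]
    - [0,[-0.07,0,0],0]
    - [0,[-0.07,0,0],0]
    - [0,[-0.07,0,0],0]
    - [0,[-0.06,0,0],0]
    - [0,[-0.02,0,0],0]
    - [0,[0,0,0],0]
    - [0,[0,0,0],0]

```text
clock: 6.28
ee_pos: [0.4895, -0.0545, 0.3173]
orientation: [[-0.0, 1.0, 0.0], [-0.0, 0.0, -1.0], [-1.0, -0.0, 0.0]]
wrist_force: [-0.2, -0.2, -0.5]
width: 0.0
```

```bash
python3 look.py l4; python3 -c "
from h import *
cv2.imwrite('pics/w4.png',arm.read_camera('wrist'))"
```

```text
6.2833 [ 0.4895 -0.0545  0.3173] [-0.2 -0.2 -0.5]
```

View pics/l4.png

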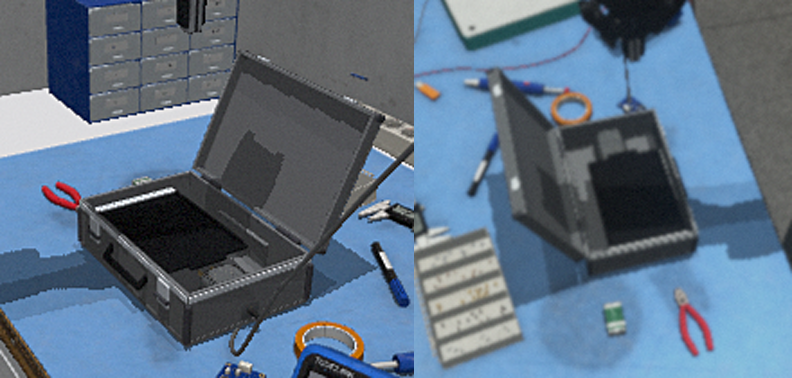

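View pics/w4.png

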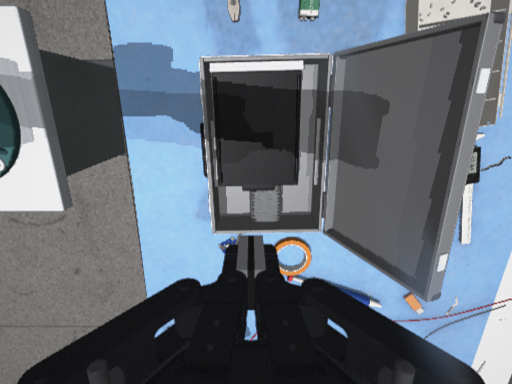

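Emit:
play_rows:
  moves:
    - [0,[0,0.03,-0.01],0]
    - [0,[0,0.06,-0.01],0]
    - [0,[0,0.07,-0.01],0]
    - [0,[0,0.07,0],0]
    - [0,[0,0.07,0],0]
    - [0,[0,0.07,0],0]
    - [0,[0,0.07,0],0]
    - [0,[0,0.05,0],0]
    - [0,[0,0.02,0],0]
    - [0,[0,0,0],0]
    - [0,[0.03,0,0],0]
    - [0,[0.05,0,0],0]
    - [0,[0.05,0,0],0]
    - [0,[0.05,0,0],0]
    - [0,[0.04,0,0],0]
    - [0,[0,0,0],0]
    - [0,[0,0,0],0]

```text
clock: 7.85
ee_pos: [0.7427, -0.0395, 0.2055]
orientation: [[-0.006, 1.0, 0.0], [-0.0, 0.0, -1.0], [-1.0, -0.006, 0.0]]
wrist_force: [0.0, -0.4, 0.8]
width: 0.0002
```

```bash
python3 look.py l5
```

```text
7.85 [ 0.7427 -0.0395  0.2055] [ 0.  -0.4  0.8]
```

View pics/l5.png

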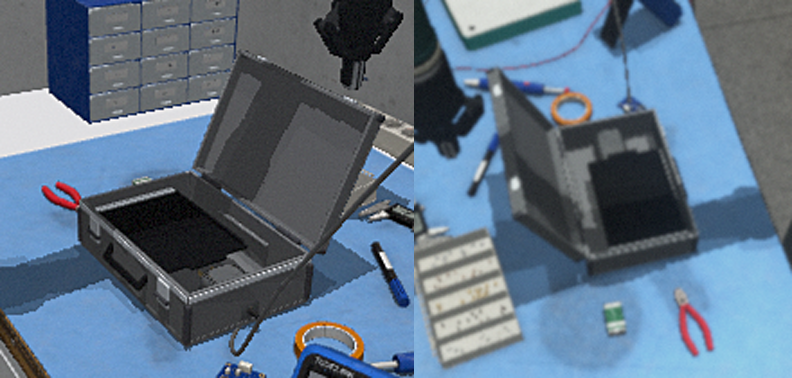

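Emit:
play_rows:
  moves:
    - [0,[0,-0.02,0],0]
    - [0,[0,-0.03,0],0]
    - [0,[0,-0.03,0],0]
    - [0,[0,-0.03,0],0]
    - [0,[0,-0.02,0],0]
    - [0,[-0.004,-0.02,0],0]
    - [0,[-0.004,-0.02,0],0]
    - [0,[-0.004,-0.02,0],0]
    - [0,[-0.004,-0.02,0],0]
    - [0,[-0.002,-0.02,0],0]
    - [0,[0,-0.02,0],0]
    - [0,[0,0,0],0]

```text
clock: 8.95
ee_pos: [0.6171, -0.0396, 0.2168]
orientation: [[-0.003, 1.0, -0.0], [0.0, -0.0, -1.0], [-1.0, -0.003, -0.0]]
wrist_force: [0.6, 0.0, 1.5]
width: 0.0002
```

```bash
python3 look.py l6
```

```text
8.95 [ 0.6171 -0.0396  0.2168] [0.6 0.  1.5]
```

View pics/l6.png

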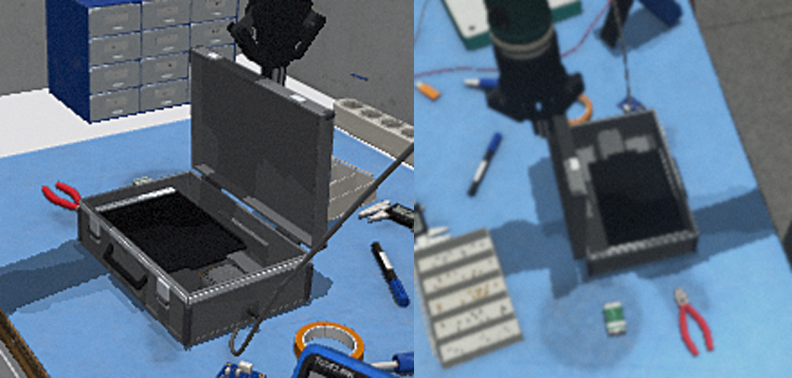

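Emit:
play_rows:
  moves:
    - [0,[0,-0.02,0],0]
    - [0,[0,-0.02,0],0]
    - [0,[0,-0.02,0],0]
    - [0,[0.004,-0.02,0],0]
    - [0,[0.004,-0.02,0],0]
    - [0,[0.005,-0.02,0],0]
    - [0,[0.008,-0.018,0],0]
    - [0,[0.008,-0.018,0],0]
    - [0,[0.009,-0.017,0],0]
    - [0,[0.017,-0.024,0],0]
    - [0,[0.018,-0.023,0],0]
    - [0,[0,0,0],0]

```text
clock: 10.05
ee_pos: [0.5048, -0.0394, 0.1783]
orientation: [[-0.008, 1.0, -0.0], [0.0, -0.0, -1.0], [-1.0, -0.008, -0.0]]
wrist_force: [-0.5, 0.2, 0.4]
width: 0.0001
```

```bash
python3 look.py l7
```

```text
10.05 [ 0.5048 -0.0394  0.1783] [-0.5  0.2  0.4]
```

View pics/l7.png

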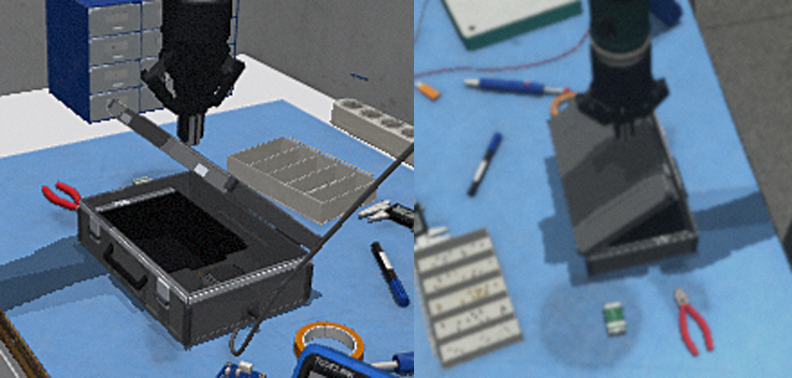

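Emit:
play_rows:
  moves:
    - [0,[0.018,-0.015,0],0]
    - [0,[0.02,-0.015,0],0]
    - [0,[0.024,-0.014,0],0]
    - [0,[0.025,-0.013,0],0]
    - [0,[0.027,-0.01,0],0]
    - [0,[0.027,-0.008,0],0]
    - [0,[0.014,-0.003,0],0]
    - [0,[0,0,0],0]

```text
clock: 10.82
ee_pos: [0.4699, -0.0392, 0.1016]
orientation: [[-0.003, 1.0, 0.0], [0.0, 0.0, -1.0], [-1.0, -0.003, -0.0]]
wrist_force: [-0.1, 0.7, 0.5]
width: -0.0002
```

```bash
python3 look.py l8
```

```text
10.8167 [ 0.4699 -0.0392  0.1016] [-0.1  0.7  0.5]
```

View pics/l8.png

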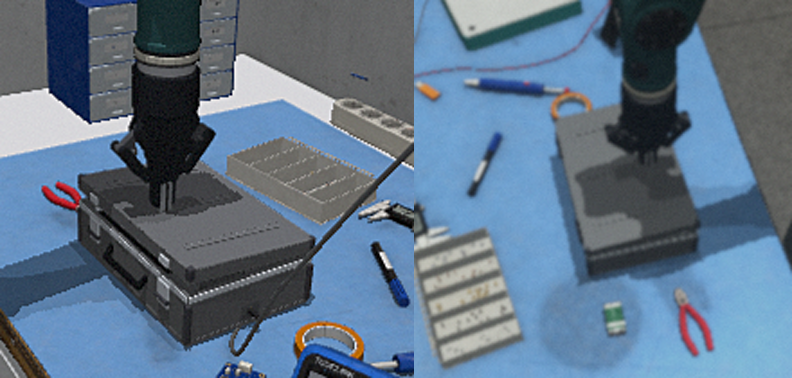

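Emit:
play_rows:
  moves:
    - [0,[0.005,0,0],0]
    - [0,[0.005,0,0],0]
    - [0,[0.004,0,0],0]
    - [0,[0.002,0,0],0]
    - [0,[0,0,0],0]

```text
clock: 11.33
ee_pos: [0.4713, -0.0394, 0.0948]
orientation: [[0.001, 1.0, 0.0], [0.0, 0.0, -1.0], [-1.0, 0.001, -0.0]]
wrist_force: [0.8, 0.1, 0.4]
width: -0.0001
```

Emit:
play_rows:
  moves:
    - [0,[0.002,0,0],0]
    - [0,[0.002,0,0],0]
    - [0,[0.002,0,0],0]
    - [0,[0,0,0],0]

```text
clock: 11.67
ee_pos: [0.4709, -0.0395, 0.0922]
orientation: [[-0.0, 1.0, 0.0], [0.0, 0.0, -1.0], [-1.0, -0.0, -0.0]]
wrist_force: [-1.3, 0.0, 6.3]
width: 0.0001
```

Emit:
play_rows:
  moves:
    - [0,[0.001,0,0],0]
    - [0,[0,0,0],0]

```text
clock: 11.83
ee_pos: [0.471, -0.0395, 0.0921]
orientation: [[-0.0, 1.0, 0.0], [-0.0, 0.0, -1.0], [-1.0, -0.0, 0.0]]
wrist_force: [-1.5, 0.5, 10.9]
width: 0.0
```

Emit:
play_rows:
  moves:
    - [0,[0.002,0,0],0]
    - [0,[0,0,0],0]
    - [0,[0,0,0],0]

```text
clock: 12.08
ee_pos: [0.4709, -0.0395, 0.092]
orientation: [[0.0, 1.0, -0.0], [-0.0, -0.0, -1.0], [-1.0, 0.0, 0.0]]
wrist_force: [-4.3, 0.6, 22.4]
width: -0.0002
```

Emit:
play_rows:
  moves:
    - [0,[-0.01,0,0],0]
    - [0,[-0.04,0,0],0]
    - [0,[-0.06,0,0],0]
    - [0,[-0.07,0,0],0]
    - [0,[-0.07,0,0],0]
    - [0,[-0.07,0,0],0]
    - [0,[-0.04,0,0],0]
    - [0,[0,0,0],0]
    - [0,[0,0,0],0]

```text
clock: 12.83
ee_pos: [0.4715, -0.0396, 0.2712]
orientation: [[0.003, 1.0, -0.0], [-0.0, -0.0, -1.0], [-1.0, 0.003, 0.0]]
wrist_force: [-0.1, 1.3, 0.4]
width: 0.0
```

```bash
python3 look.py l9; python3 - <<'E'
from h import *
s=arm.read_camera("scene");d=arm.read_camera("side")
s0=cv2.imread("pics/scene0.png");d0=cv2.imread("pics/side0.png")
k=5
b=np.vstack([cv2.resize(x[200:290,205:355],None,fx=4,fy=3.3) for x in(s0,s)]);cv2.imwrite("pics/cmp.png",b)
# case front-lower strip difference
print(np.abs(s.astype(int)-s0)[262:284,225:340].mean(), np.abs(d.astype(int)-d0)[222:280,225:300].mean())
E
```

```text
12.8333 [ 0.4715 -0.0396  0.2712] [-0.1  1.3  0.4]
13.053359683794467 21.620689655172413
```

View pics/l9.png

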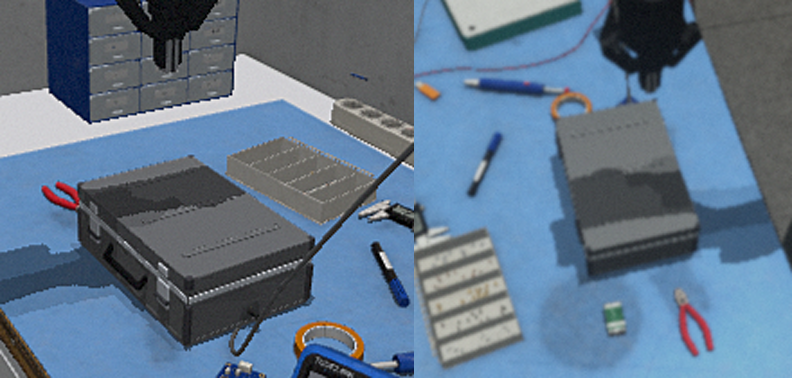

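View pics/cmp.png

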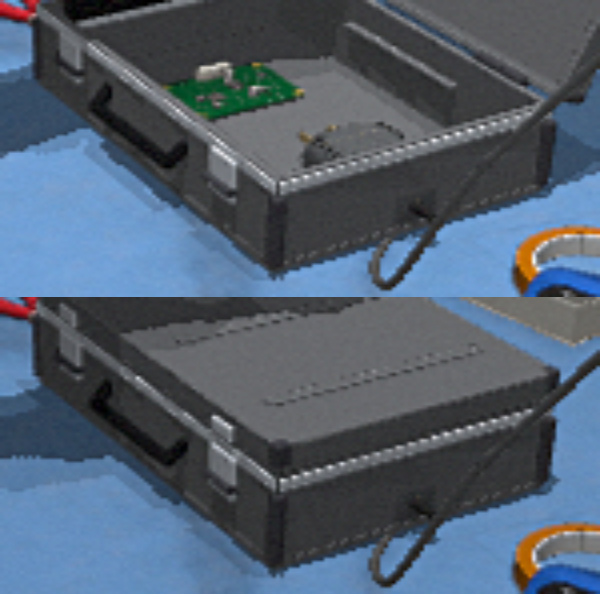

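```bash
python3 -c "
from cell import arm
print(arm.job_done())"
```

```text
the job is handed in; nothing more can be done
None
```

The job is done and handed in at about 13 s. With the fingers shut and only pushing, I folded the pallet flat while the cover stayed open. Then I pushed the cover shut from behind and lifted the arm clear.

- **Pallet:** it is at its stop. The fingertips met firm resistance of 18.8 N at z = 54.5 mm, which is the height expected for a flat pallet. The pictures taken after I lifted off show it lying flat.
- **Cover:** it is at its stop. The fingertips met 22 N at z = 92 mm, as expected for fully shut. The later picture shows it flush along the metal trim.
- **Case and bystanders:** by eye, before-and-after pictures show the case, tape, cutters and battery where they were, and nothing seen of the small board suggests it moved. I did not measure this. A simple pixel-difference check was inconclusive because the shadows and the cover had changed.
- **Disagreement:** the case rim measured about 63 to 64 mm high in the images, against the stated 70 mm. The contact heights matched the stated dimensions, so I relied on those.

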